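# Close and lock a saw service cover

## Robot

A 6-joint arm with a two-finger parallel gripper is mounted at the origin on the work surface. World frame = base frame: x ahead of the robot, y to its left, z up, the work surface at z = 0. Lengths are in mm, angles in rad, forces in N, time in s.
With the tool pointing down it reaches from about 275 to 725 mm from the base axis. Payload 5.6 kg.
Tool frame: the origin (TCP) lies at the very end of the fingers, on their centre line; the grasp point (between the pads) lies 19 mm behind it; z points along the fingers, y is the line along which they close (so a half turn about z gives the same grasp; the last joint's range is limited). The gripper opens to 85 mm and grips with 20 to 120 N. Pads are 22 mm wide; open, the fingers measure 114 mm over their backs; the gripper's body (76 mm by 85 mm) begins 54 mm behind the grasp point. The pads swing forward as they close: fully open they stand 13 mm farther back than shut.
Start: joints at [1.509, 0.255, 0.108, 0, -1.424, -0.285], TCP at [186.912, 517.259, 231.283] pointing down, gripper open.
Joint ranges: [-2.95, 2.95], [-1.21, 1.97], [-1.09, 1.5], [-2.87, 1.71], [-2.94, -0.07], [-3.05, 3.05]. Speed limits (rad/s): [2.57, 2.57, 3.14, 3.14, 3.14, 3.14].

## Interface

Orientations are given as a 3x3 rotation matrix whose columns are the frame's x, y, z axes.
In Python, from rig import manip, imaging, ticket gives the robot as it stands.
- The arm moves only by the tool carry_out, never from a script. Its argument "motion" is a list of rows, each a list of 7 numbers: the shift along the tool's x, y, z in a scale on which 1.0 is 750 mm, then the turn, a rotation vector about the tool's x, y, z in a scale on which 1.0 is 2 pi rad, then the finger opening in m, from 0 to 0.0854. In form: [[tx, ty, tz, ax, ay, az, grip], ...]. A call has 1 to 20 rows; each row is the pose to reach, as a shift and turn from the pose commanded when the call began, along the tool's axes at that moment; what a row does not reach only later rows make up. A row lasts 1/10 s, in which the tool goes at most 50 mm and 8.59 degrees, less where a joint would pass 70% of its speed; a pose out of reach is approached as far as the arm can. Shift and turn numbers lie between -1 and 1, and a call with a number outside is refused. A call with a gripper value outside its range is refused whole. The fingers move at their own pace and stop on an object; "squeeze" is the grip in N (left out, the last holds). Time passes only in rows, so rows that repeat a pose let the fingers close. It gives the time, the measured TCP pose, the force, the opening and the grip force at its end, in the units of the state.
- manip.sense(): the state, without advancing time (a new reading comes with each control period).
- imaging.snapshot(name): name is "scene" or "side" or "wrist"; returns (picture, depth): 480x640x3 uint8, blue, green, red; 480x640 float32, mm along the optical axis (not along the pixel's ray), 0 where there is no reading.
- imaging.camera_params(name): a dict with "K" (3x3 intrinsics, pixels), "R" (3x3) and "t" (3): a world point X has camera coordinates R X + t. Camera axes: x right, y down, z forward; pixel columns grow to the right and rows downward; lengths in mm; the calibration is good to about 2 mm. The wrist camera is an equidistant fisheye: a pixel r from the principal point sees the ray r / f radians off the axis. A picture is of the moment at which its call begins: read the wrist's pose just before it. camera_params takes no time and is no camera call; for the wrist camera it gives the pose at the moment of the call.
- ticket.job_done(): hands the job in; it is judged then, once.
The state is a dict: "time": time; "q": joint angles; "joint_vel": joint speeds; "tau": joint torques, N m; "tcp_pos": TCP position; "orientation": TCP orientation; "force": force on the tool from outside, world axes, zero at the start; "ft_torque": the same for the moment, N m; "grip_width": finger opening in mm; "finger_force": force on a finger pad.
Only numpy, scipy, OpenCV 4.12 (cv2) and the standard library are available. Lean on these libraries where they do the work, as an engineer would, in place of code of your own. Each camera call takes 0.05 s, during which the arm holds its last target. There are 200 camera calls.

## Task

The hinged cover of the green service box on the saw bench stands open. Shut it, then push the winged quarter-turn stud in and turn it clockwise a quarter turn until it catches and stays down, feeling for its slot and never forcing it. Let go and leave the other things on the bench alone.

Things in the scene. Friction and masses are not known exactly. Their poses are not given: they have to be found in the camera images.
- housing: Green steel service box fixed to the bench, 170 mm (its x) by 160 mm (its y) by 80 mm high, open on top under its cover. Origin: centre of its underside, on the bench; z up, +x towards the hinge, -x is its front. Hinge pin along its y at x = +85, z = 82.5 mm. With the cover shut the stud stands upright at x = -50 mm, y = 0.
- slot (a point): Nominal middle of the top of the steel receptacle (36 mm square, inside the box under the stud); axes of the box. The receptacle floats: really it sits up to 1.5 mm higher or lower, and turned by up to 0.65 rad either way. Its slot, 7.6 mm wide, runs nearly along the box's x. A load of more than 60 N between stud and receptacle, sideways pinch included, harms it.
- cover (a joint): Hinge of the grey steel cover, a 172 x 162 x 5 mm plate: 0 = shut and level (top face 85 mm above the bench), grows as its front edge lifts; starts at 0.35 to 0.75 rad, limit 0.9. A stiff hinge: it stays where it is left; closing takes about 2 to 4 N, 100 mm from the hinge.
- cover_edge (a point): Middle of the cover's front edge, on its top face, 170 mm from the hinge; axes are the cover's: x towards the hinge, z out of its top face.
- stud: Quarter-turn stud carried by the cover: black wing head on a steel shaft, with a square-edged cross bar (6 mm thick, 28 mm long, parallel to the wing) below. Origin on its axis, at the cover's top face when not pushed in; z out of the cover, x along the wing. Collar 26 mm wide from z = 22 to 26 mm; wing 34 mm long, 10 mm thick, z = 26 to 52 mm, gripped across its thickness.
- stud_head (a point): Centre of the top of the stud's wing, 52 mm above the stud's origin; same axes as the stud.
- plunger (a joint): Push-in of the stud, m; 0 = out. A spring pushes it out: 3 N + 0.5 N per mm. Cover shut: the bar meets the receptacle at 1 to 4 mm and goes on only if along the slot within about 0.06 rad. Past 14 to 17 mm it can turn; a hard stop comes 2.2 mm deeper. Turned a quarter and let go, it springs back 4 mm into its catch, 10 to 13 mm in.
- turn (a joint): Turn of the stud, rad, clockwise seen from above: 0 = wing along the box's x (starts within 0.5 of it). Fully in, it turns clockwise only, about 1.57 rad from the slot's angle to a stop some 0.1 rad past the catch's middle. The joint itself turns between -1.0 and 2.5.
- offcut: Bystander: pine offcut 90 x 60 x 45 mm; origin under its centre.
- jar: Bystander: clear jar, 60 mm wide, 85 mm high; origin under its centre.
- screwdriver: Bystander: screwdriver lying on the bench; origin under its middle.
Things that resemble listed ones, but are neither listed nor needed, are in the scene too. Of the things shaped like the housing, the green one is meant.

How it is judged (in metres and radians):
On the way, in this order (a step that is already met when the one before it is completed fails the run):
1. the cover is shut (value of joint cover below 0.025 rad), for 0.1 s.
2. with the cover shut, the stud is pushed in through the slot (over 13.5 mm) (value of joint cover below 0.025 rad and value of joint plunger above 0.0135 m), for 0.05 s.
At the end, for the whole second after the job is handed in: The cover is shut (hinge under 0.025 rad), the stud has been turned clockwise by more than 0.75 rad from the box's front-to-back line and has sprung back into its catch, held 9 to 13.6 mm in, at rest and let go (value of joint cover below 0.025 rad and value of joint turn above 0.75 rad and value of joint plunger between 0.009 and 0.0136 m and velocity of joint turn below 0.05 rad/s); the robot touches nothing.
It fails at once if the stud forced against the receptacle with more than 60 N (contact force between stud and housing above 60 N).
It fails at once if the offcut moved by more than 30 mm (distance of offcut from where it was at the start of the episode above 0.03 m).
It fails at once if the jar moved by more than 30 mm (distance of jar from where it was at the start of the episode above 0.03 m).
It fails at once if the screwdriver moved by more than 30 mm (distance of screwdriver from where it was at the start of the episode above 0.03 m).
It also fails if it takes over 72 s, if anything falls off the work surface, if the arm or the gripper's body presses on something with over 40 N, if the wrist force passes 120 N, or if a joint passes its speed limit or range.

## Working session

There is one attempt and no reset: what is moved stays moved. The work goes in short steps, Python scripts to look and compute and a tool call to move; the robot and the scene stay as the last step left them, time stands still between calls to the robot, and variables do not carry over. Pictures are saved under pics/ and viewed, at most 10 in all, crops included, and the job is handed in when it is done.

Besides the shell and the picture viewer there is one more tool, called as a command line: name --pt "numbers of a row" for each row, then --argument value for the rest. carry_out: Moves the arm, as the interface text tells. Its arguments: {"type":"object","properties":{"motion":{"type":"array"},"squeeze":{"type":"number"}},"required":["motion"]}

```bash
mkdir -p pics; cat > h.py <<'E'
import numpy as np, cv2
from rig import manip, imaging, ticket
def cloud(name, D=None):
    p=imaging.camera_params(name); pic,d=imaging.snapshot(name)
    v,u=np.mgrid[0:480,0:640]; K=p['K']
    c=np.stack([(u-K[0][2])/K[0][0]*d,(v-K[1][2])/K[1][1]*d,d],-1)
    X=(c-np.array(p['t']))@np.array(p['R'])
    X[d==0]=np.nan
    return pic,d,X
E
python3 - <<'E'
from h import *
for n in ['scene','side']:
    pic,d,X=cloud(n); np.savez(n,pic=pic,d=d,X=X)
    cv2.imwrite(f'pics/{n}.png',pic)
s=manip.sense();print(s)
print({n:imaging.camera_params(n) for n in('scene','side','wrist')})
E
```

```text
{'time': 0.1, 'q': array([ 1.50859278e+00,  2.55673549e-01,  1.07099842e-01, -4.02065724e-04,
       -1.42393473e+00, -2.84622555e-01]), 'joint_vel': array([ 0.00086859,  0.00013874,  0.0014075 ,  0.00174213,  0.00031492,
       -0.00148308]), 'tau': array([-2.30863479e-03, -3.87605023e+01,  2.38473827e+01,  5.37789166e+00,
       -3.82406870e-03,  1.01437813e-06]), 'tcp_pos': array([186.74504936, 516.82970497, 230.48335788]), 'orientation': array([[ 9.40436210e-01, -3.39969826e-01, -5.03398192e-04],
       [-3.39970184e-01, -9.40434707e-01, -1.68406133e-03],
       [ 9.91169064e-05,  1.75489263e-03, -9.99998455e-01]]), 'force': array([ 0.45928527, -0.0743074 ,  0.18396147]), 'ft_torque': array([-0.02511525,  0.05361834, -0.01502867]), 'finger_force': 0.0, 'grip_width': 85.36227745139752}
{'scene': {'K': array([[442.5927637 ,   0.        , 312.16824052],
       [  0.        , 442.5927637 , 231.34647908],
       [  0.        ,   0.        ,   1.        ]]), 'R': array([[-0.66071993,  0.75053792, -0.01191621],
       [ 0.60027371,  0.51877341, -0.60872459],
       [-0.45068908, -0.40934946, -0.79329211]]), 't': array([ 367.5750728 , -274.74111046, 1317.94865243])}, 'side': {'K': array([[509.068599  ,   0.        , 317.45136146],
       [  0.        , 509.068599  , 237.64039982],
       [  0.        ,   0.        ,   1.        ]]), 'R': array([[ 0.88539409, -0.46479517, -0.00653843],
       [-0.2631871 , -0.48965496, -0.8312464 ],
       [ 0.38315774,  0.73770148, -0.5558657 ]]), 't': array([-515.15630795,  258.52706442,  786.14454151])}, 'wrist': {'K': array([[371.64829954,   0.        , 316.067128  ],
       [  0.        , 371.64829954, 239.72499005],
       [  0.        ,   0.        ,   1.        ]]), 'R': array([[-0.34039804, -0.94027956,  0.00187491],
       [-0.89217943,  0.32361324,  0.31510369],
       [-0.2968923 ,  0.10558793, -0.9490554 ]]), 't': array([549.18375458, -39.39789166, 380.93574928])}}
```

View pics/scene.png

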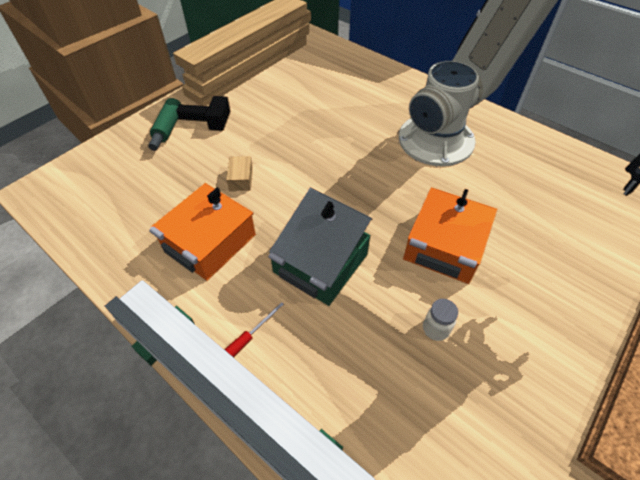

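View pics/side.png

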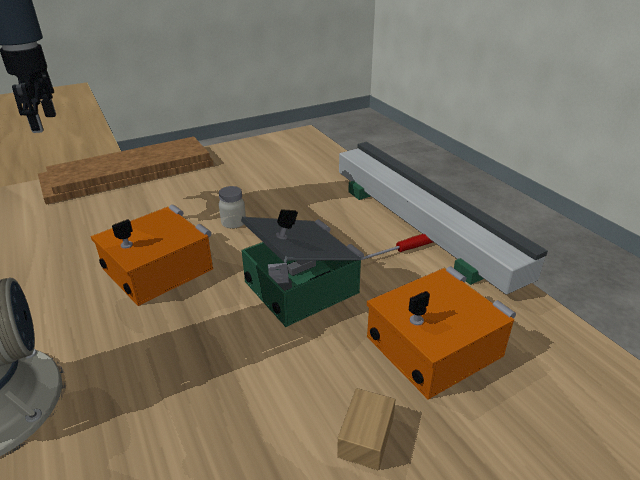

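The scene view shows the green box under its open grey cover (stud at about 329,208, front edge from 312,190 to 371,220, hinge at about 300,285). The side view shows the stud at (287,218), with the receptacle visible at (278,270). The front faces the robot.

```bash
python3 - <<'E'
from h import *
np.set_printoptions(precision=2,suppress=True)
C={}
for n,roi in [('scene',(265,185,380,305)),('side',(235,200,370,330))]:
    z=np.load(n+'.npz'); pic,X=z['pic'].astype(int),z['X']
    R=np.zeros((480,640),bool);R[roi[1]:roi[3],roi[0]:roi[2]]=1
    b,g,r=pic[...,0],pic[...,1],pic[...,2]
    green=R&(g>1.4*r)&(g>1.15*b)&np.isfinite(X[...,0])
    grey=R&(abs(g-r)<15)&(abs(b-r)<18)&(r>40)&(r<110)&np.isfinite(X[...,0])
    bl=R&(pic.max(-1)<35)
    P=X[grey]; P=P[(P[:,2]>75)]
    # ransac plane
    rng=np.random.default_rng(0);best=0
    for _ in range(500):
        a=P[rng.choice(len(P),3,0)];nn=np.cross(a[1]-a[0],a[2]-a[0]);l=np.linalg.norm(nn)
        if l<100: continue
        nn/=l;m=abs((P-a[0])@nn)<2
        if m.sum()>best: best=m.sum();M=m
    Q=P[M];c=Q.mean(0);nn=np.linalg.svd(Q-c)[2][2];nn*=np.sign(nn[2])
    print(n,'cover',len(Q),c,nn,'tilt',np.arccos(nn[2]))
    x=np.array([nn[0],nn[1]]) # horizontal: cover rises to front, normal leans towards hinge
    yaw=np.arctan2(nn[1],nn[0]);ex=np.array([np.cos(yaw),np.sin(yaw),0]);t=ex-nn*(ex@nn);t/=np.linalg.norm(t);ey=np.cross(nn,t)
    print('yaw',yaw,'along',np.percentile(Q@t,[0.5,99.5]),'across',np.percentile(Q@ey,[.5,99.5]))
    rect=cv2.minAreaRect(np.stack([Q@t,Q@ey],-1).astype(np.float32)); print(rect)
    print('rect centre3d',t*rect[0][0]+ey*rect[0][1]+nn*(c@nn))
    # stud points above plane
    A=X[R&np.isfinite(X[...,0])];h=(A-c)@nn; S=A[(h>25)&(h<58)&(np.linalg.norm(A-c,axis=1)<100)]
    hs=(S-c)@nn
    print('stud',len(S),S.mean(0),hs.max(),'t,y',((S-c)@t).mean(),((S-c)@ey).mean())
    if len(S)>10:
        rr=cv2.minAreaRect(np.stack([(S-c)@t,(S-c)@ey],-1).astype(np.float32));print(rr)
    G=X[green]; 
    print('green',len(G),np.percentile(G,[1,99],axis=0).tolist())
    r2=cv2.minAreaRect(G[:,:2].astype(np.float32));print('green rect',r2)
    D=X[R&np.isfinite(X[...,0])]
for n in['scene','side']:
    z=np.load(n+'.npz');print(n,np.nanmax(z['X'][...,2][150:330]))
E
```

```text
scene cover 4107 [566.23  33.34 114.69] [0.38 0.04 0.92] tilt 0.3934254998260633
yaw 0.1075284035924958 along [390.14 561.69] across [-110.37   48.41]
((481.3751220703125, -31.523597717285156), (185.00619506835938, 162.04063415527344), 0.4186369478702545)
rect centre3d [568.57  29.67 113.89]
stud 160 [536.22  28.83 173.49] 55.437434687183256 t,y -50.547484115726434 -1.267903468472587
((-51.1522216796875, -0.4773588180541992), (17.067901611328125, 32.89546203613281), 89.0158920288086)
green 1158 [[469.60098406973265, -35.35682973428594, 2.4511880098517937], [650.1487595451347, 116.72738249329294, 92.31890218532733]]
green rect ((558.9383544921875, 31.817176818847656), (171.3109893798828, 157.73251342773438), 5.340523719787598)
side cover 2738 [558.4   13.29 121.89] [0.38 0.04 0.93] tilt 0.38930423197703024
yaw 0.10692126660150869 along [387.25 562.87] across [-116.48   43.99]
((479.048095703125, -35.27696990966797), (187.05279541015625, 164.58843994140625), 0.1398317813873291)
rect centre3d [566.72  25.35 117.97]
stud 280 [531.62  18.37 175.22] 53.31023885717316 t,y -44.37709631638552 7.916286949243309
((-42.56278991699219, 8.060333251953125), (16.292293548583984, 35.70075225830078), 87.8868637084961)
green 5022 [[465.4440725032477, -63.640575126772085, 3.2969592716201053], [646.1978639162986, 99.21169872309875, 83.06968455882965]]
green rect ((554.3988647460938, 23.315750122070312), (176.29055786132812, 162.6104278564453), 6.280740737915039)
scene 330.1707556238575
side 208.32118291857205
```

```bash
python3 - <<'E'
from h import *
p=np.load('side.npz')['pic'][205:330,235:370]
p=np.clip(p.astype(float)*1.6,0,255).astype(np.uint8)
a=cv2.resize(p,None,fx=4.4,fy=4.4,interpolation=cv2.INTER_CUBIC); cv2.imwrite('pics/c1.png',a); print(a.shape)
P=imaging.camera_params('wrist');s=manip.sense()
cam=-P['R'].T@P['t'];R=s['orientation']
print('cam in tool',R.T@(cam-s['tcp_pos']),'axis',R.T@P['R'][2])
for n in('scene','side'):
    Q=imaging.camera_params(n);print(n,-Q['R'].T@Q['t'])
E
```

```text
(550, 594, 3)
cam in tool [ 8.29931571e+01 -6.31308715e-02 -1.42422630e+02] axis [-3.15199085e-01 -2.96166133e-05  9.49025572e-01]
scene [1001.7691055   406.15091579  882.65670292]
side [ 222.93997258 -692.79309715  648.52216459]
```

View pics/c1.png

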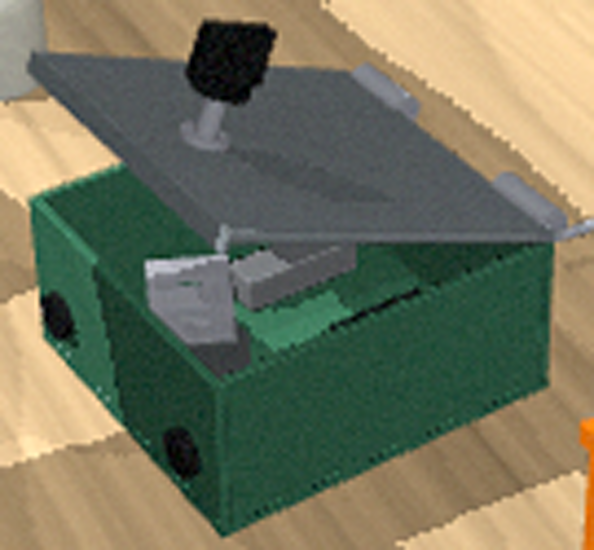

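The crop shows the stud at (230,60) and the receptacle's light top face with corners near (147,262), (228,257) and (236,343). It looks clearly rotated.

```bash
python3 - <<'E'
from h import *
np.set_printoptions(precision=1,suppress=True)
z=np.load('side.npz');X=z['X'];pic=z['pic'].astype(int)
yaw=.107;ex=np.array([np.cos(yaw),np.sin(yaw)]);ey=np.array([-ex[1],ex[0]])
v,u=np.mgrid[258:290,264:294];v=v.ravel();u=u.ravel()
c=pic[v,u];P=X[v,u]
m=(c.max(1)-c.min(1)<25)&(c.min(1)>65)&np.isfinite(P[:,0])
Q=P[m];zz=Q[:,2];print(len(Q),np.histogram(zz,bins=np.arange(20,110,4)))
h=np.histogram(zz,bins=np.arange(20,110,2));zm=np.median(zz);print(zm)
T=Q[abs(zz-zm)<4];bx=np.stack([(T[:,:2]-[554.5,26])@ex,(T[:,:2]-[554.5,26])@ey],-1).astype(np.float32)
r=cv2.minAreaRect(bx);print(len(T),r);print(cv2.boxPoints(r))
K=imaging.camera_params('side')
o=-K['R'].T@K['t']
for a in [(147,262),(228,257),(236,343),(180,322)]:
    px=np.array([a[0]/4.4+235,a[1]/4.4+205,1]);d=K['R'].T@np.linalg.inv(K['K'])@px
    p=o+d*(zm-o[2])/d[2];q=p[:2]-[554.5,26];print(a,p,q@ex,q@ey)
E
```

```text
377 (array([ 19,  18,   0,   0,   0,   0,   0,  22,  47,   2,  24, 129,  96,
         0,   0,   0,   0,   0,   0,   0,   0,   0]), array([ 20,  24,  28,  32,  36,  40,  44,  48,  52,  56,  60,  64,  68,
        72,  76,  80,  84,  88,  92,  96, 100, 104, 108]))
66.84359011435257
235 ((-47.38948440551758, -1.4522457122802734), (38.24407958984375, 34.82160568237305), 63.43050765991211)
[[-71.5 -10.8]
 [-40.4 -26.3]
 [-23.3   7.9]
 [-54.4  23.4]]
(147, 262) [498.6  41.7  66.8] -53.8985442905221 21.60081223163463
(228, 257) [531.1  28.4  66.8] -23.019197808881398 4.900077083426192
(236, 343) [509.  -27.1  66.8] -50.8702250463331 -47.9261119773489
(180, 322) [494.3  -3.4  66.8] -63.00008695302919 -22.793017041177315
```

The receptacle measures about 38 x 35 mm, centred at box (-47,-1.5) and turned about 0.46 rad clockwise. That fits the nominal square at (-50,0). Next I'll go above the cover's front corner with the fingers shut.

The rows are not in the units I measure in: shifts go in shares of 750 mm and turns go in shares of 2 pi rad. I convert before sending: 0.435 m / 0.75 = 0.58, 0.4 m / 0.75 = 0.5333, -0.454 rad / 6.2832 = -0.0723.

carry_out --pt "0.0533 0.04 0 0 0 -0.0064 0" --pt "0.1067 0.08 0 0 0 -0.0127 0" --pt "0.16 0.116 0 0 0 -0.0191 0" --pt "0.2133 0.1547 0 0 0 -0.0255 0" --pt "0.2667 0.1933 0 0 0 -0.0318 0" --pt "0.32 0.232 0 0 0 -0.0398 0" --pt "0.3733 0.2707 0 0 0 -0.0477 0" --pt "0.4267 0.3093 0 0 0 -0.0557 0" --pt "0.48 0.3467 0.0133 0 0 -0.0637 0" --pt "0.5333 0.3867 0.0267 0 0 -0.0723 0" --pt "0.58 0.4187 0.0413 0 0 -0.0723 0" --pt "0.58 0.4187 0.0413 0 0 -0.0723 0" --pt "0.58 0.4187 0.0413 0 0 -0.0723 0" --pt "0.58 0.4187 0.0413 0 0 -0.0723 0"

```text
time: 1.5
tcp_pos: [489.0, 74.6, 200.3]
orientation: [[0.994, 0.107, -0.0], [0.107, -0.994, 0.0], [-0.0, -0.0, -1.0]]
force: [-0.6, 0.4, -0.5]
grip_width: 0.2
finger_force: 0.0
```

carry_out --pt "0 0 0.0267 0 0 0 0" --pt "0 0 0.0533 0 0 0 0" --pt "0 0 0.064 0 0 0 0" --pt "0 0 0.0707 0 0 0 0" --pt "0 0 0.0773 0 0 0 0" --pt "0 0 0.084 0 0 0 0" --pt "0 0 0.0907 0 0 0 0" --pt "0 0 0.0973 0 0 0 0" --pt "0 0 0.104 0 0 0 0" --pt "0 0 0.1107 0 0 0 0" --pt "0 0 0.1173 0 0 0 0" --pt "0 0 0.124 0 0 0 0" --pt "0 0 0.1307 0 0 0 0" --pt "0 0 0.136 0 0 0 0" --pt "0 0 0.1413 0 0 0 0" --pt "0 0 0.1453 0 0 0 0" --pt "0 0 0.148 0 0 0 0"

```text
time: 3.2
tcp_pos: [489.1, 74.0, 88.9]
orientation: [[0.994, 0.107, -0.0], [0.107, -0.994, -0.0], [-0.0, 0.0, -1.0]]
force: [-2.2, 0.3, 2.0]
grip_width: 0.1
finger_force: 0.9
```

In the tool's units: 0.005 m / 0.75 = 0.0067, 0.004 m / 0.75 = 0.0053.

carry_out --pt "0 0 0.0013 0 0 0 0" --pt "0 0 0.0027 0 0 0 0" --pt "0 0 0.004 0 0 0 0" --pt "0 0 0.0053 0 0 0 0" --pt "0 0 0.0067 0 0 0 0" --pt "0 0 0.0067 0 0 0 0" --pt "0 0 0.0067 0 0 0 0"

```text
time: 3.9
tcp_pos: [489.3, 74.1, 85.0]
orientation: [[0.994, 0.107, 0.001], [0.107, -0.994, 0.0], [0.001, 0.0, -1.0]]
force: [-4.0, -0.4, 7.2]
grip_width: -0.1
finger_force: 3.7
```

carry_out --pt "0 0 0.0013 0 0 0 0" --pt "0 0 0.002 0 0 0 0" --pt "0 0 0.002 0 0 0 0" --pt "0 0 0.002 0 0 0 0"

```text
time: 4.3
tcp_pos: [489.4, 74.1, 84.9]
orientation: [[0.994, 0.108, 0.001], [0.108, -0.994, 0.0], [0.001, 0.0, -1.0]]
force: [-8.4, 0.8, 18.3]
grip_width: -0.0
finger_force: 9.0
```

carry_out --pt "0 0 -0.0267 0 0 0 0" --pt "0 0 -0.0667 0 0 0 0.05" --pt "0 0 -0.1067 0 0 0 0.05" --pt "-0.0533 0.04 -0.1067 0 0 0 0.05" --pt "-0.0973 0.0733 -0.1067 0 0 0 0.05" --pt "-0.0973 0.0733 -0.1067 0 0 0 0.05" --pt "-0.0973 0.0733 -0.1067 0 0 0 0.05" --pt "-0.0973 0.0733 -0.1067 0 0 0 0.05"

```text
time: 5.1
tcp_pos: [423.3, 12.0, 162.9]
orientation: [[0.994, 0.107, 0.001], [0.107, -0.994, 0.0], [0.001, -0.0, -1.0]]
force: [-0.1, -0.4, 0.7]
grip_width: 50.4
finger_force: 0.0
```

```bash
python3 - <<'E'
from h import *
P=imaging.camera_params('wrist');pic,d=imaging.snapshot('wrist');s=manip.sense()
print(s['tcp_pos'],s['force'],s['grip_width'])
np.savez('w1',pic=pic,d=d,**P);cv2.imwrite('pics/w1.png',pic)
# cover tilt now
pic,d,X=cloud('scene'); np.savez('scene2',pic=pic,X=X)
v,u=np.mgrid[200:300,270:375];Q=X[v.ravel(),u.ravel()];c=pic[v.ravel(),u.ravel()].astype(int)
Q=Q[(abs(Q[:,2]-87)<10)&(c.max(1)-c.min(1)<20)]
A=np.c_[Q[:,:2],np.ones(len(Q))];k=np.linalg.lstsq(A,Q[:,2],rcond=None)[0];print(len(Q),k,np.median(Q[:,2]))
E
```

```text
[423.38036     12.12974763 162.73322783] [-0.99937624 -0.0589177   0.09496495] 50.214241672871154
4652 [5.37697424e-03 1.31321390e-03 8.02045651e+01] 83.19503837267762
```

View pics/w1.png

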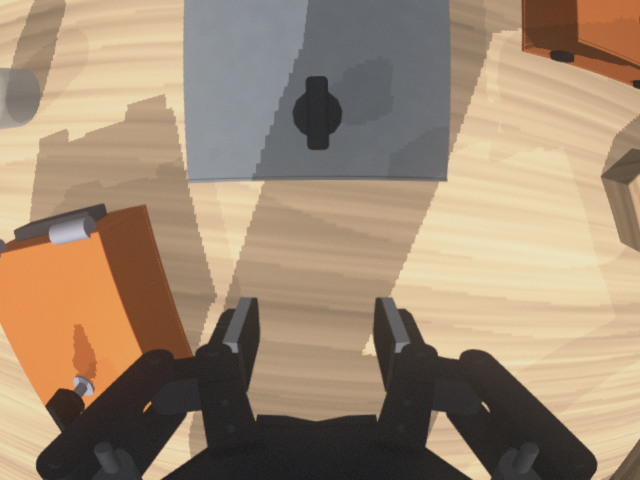

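The cover is shut and level. The wing head shows at (317,113), pointing nearly along the box's x. Next I'll measure it by ray casting, and use the wrist depth and a second view for height.

In the tool's units: 0.03 m / 0.75 = 0.04, 0.02 m / 0.75 = 0.0267.

carry_out --pt "0.0267 0.0267 -0.0133 0 0 0 0.05" --pt "0.04 0.04 -0.0133 0 0 0 0.05" --pt "0.04 0.04 -0.0133 0 0 0 0.05" --pt "0.04 0.04 -0.0133 0 0 0 0.05"

```text
time: 5.6
tcp_pos: [455.4, -14.9, 171.9]
orientation: [[0.994, 0.106, -0.002], [0.106, -0.994, 0.0], [-0.002, -0.0, -1.0]]
force: [0.1, 0.7, 0.1]
grip_width: 49.8
finger_force: 0.0
```

```bash
cat > w.py <<'E'
from h import *
def ray(P,u,v):
    K=P['K'];x=(np.asarray(u,float)-K[0,2])/K[0,0];y=(np.asarray(v,float)-K[1,2])/K[1,1];r=np.hypot(x,y)
    s=np.where(r>0,np.sin(r)/np.maximum(r,1e-9),1)
    return np.stack([x*s,y*s,np.cos(r)],-1)@P['R'], -P['R'].T@P['t']
def wing(W,yr=(0,185),xr=(190,445)):
    pic=W['pic'];m=np.zeros((480,640),np.uint8);m[yr[0]:yr[1],xr[0]:xr[1]]=(pic[yr[0]:yr[1],xr[0]:xr[1]].max(-1)<48)
    n,l,s,c=cv2.connectedComponentsWithStats(m);i=1+np.argmax(s[1:,4])
    v,u=np.nonzero(l==i);d,o=ray(W,u,v);return u,v,d,o,s[i]
def onto(d,o,z): return (o+d*((z-o[2])/d[:,2])[:,None])
E
python3 - <<'E'
from w import *
np.set_printoptions(precision=2,suppress=True)
P=imaging.camera_params('wrist');pic,d=imaging.snapshot('wrist');np.savez('w2',pic=pic,d=d,**P)
L=[]
for f in('w1','w2'):
    W=dict(np.load(f+'.npz'));u,v,dr,o,s=wing(W);print(f,s,o)
    z=W['d'][v,u];k=z>0
    X=o+(dr/(dr@W['R'][2])[:,None])*z[:,None]
    print('depth z pct',np.percentile(X[k][:,2],[5,25,50,75,95]))
    T=onto(dr,o,137);yaw=.107;ex=np.array([np.cos(yaw),np.sin(yaw)]);ey=np.array([-ex[1],ex[0]])
    top=k&(X[:,2]>130)
    b=np.stack([T[:,:2]@ex,T[:,:2]@ey],-1)[top].astype(np.float32);r=cv2.minAreaRect(b);print(top.sum(),r, 'xy',r[0][0]*ex+r[0][1]*ey)
    L.append((o,ray(W,[u[top].mean()],[v[top].mean()])[0][0]))
    g=b-b.mean(0);w,V=np.linalg.eigh(g.T@g);a=V[:,1];print('long axis box angle',np.arctan(a[1]/a[0]))
(o1,a),(o2,b)=L;A=np.stack([a,-b],1);t=np.linalg.lstsq(A,o2-o1,rcond=None)[0];print('tri',o1+a*t[0],o2+b*t[1])
# cover front edge lines yaw: grey mask
W=dict(np.load('w1.npz'));
E
```

```text
w1 [ 302   77   39   72 1302] [505.67  20.07 305.39]
depth z pct [110.21 111.49 136.17 136.9  137.62]
924 ((508.67437744140625, -34.49075698852539), (32.361019134521484, 9.701339721679688), 2.281310558319092) xy [509.45  20.03]
long axis box angle 0.024026286
w2 [ 242  138   43   47 1445] [538.09  -6.87 314.21]
depth z pct [110.22 111.45 135.12 136.61 137.5 ]
816 ((514.5386962890625, -35.08087921142578), (22.370220184326172, 10.979433059692383), 2.7025461196899414) xy [515.34  20.07]
long axis box angle 0.02407218
tri [507.52  19.54 110.48] [511.9   23.52 110.51]
```

```bash
python3 - <<'E'
from w import *
np.set_printoptions(precision=2,suppress=True)
ex=np.array([np.cos(.107),np.sin(.107)]);ey=np.array([-ex[1],ex[0]]);L=[]
for f in('w1','w2'):
    W=dict(np.load(f+'.npz'));u,v,dr,o,s=wing(W,(0,240),(190,440));z=W['d'][v,u]
    X=o+(dr/(dr@W['R'][2])[:,None])*z[:,None];top=(z>0)&(X[:,2]>131)
    T=onto(dr,o,137)[top];b=np.stack([T[:,:2]@ex,T[:,:2]@ey],-1).astype(np.float32);r=cv2.minAreaRect(b)
    c=r[0][0]*ex+r[0][1]*ey;print(f,s,r,'xy',c); L.append((o,np.array([*c,137.])-o))
(o1,a),(o2,b)=L;t=np.linalg.lstsq(np.stack([a,-b],1),o2-o1,rcond=None)[0];print('tri',o1+a*t[0],o2+b*t[1])
# cover side/front edges -> box yaw from w1 front edge
W=dict(np.load('w1.npz'));g=W['pic'].astype(int);pts=[]
for c in range(200,440,4):
    col=g[100:240,c];j=np.nonzero((col[:,2]-col[:,0]>15))[0]
    if len(j): pts.append((c,100+j[0]))
pts=np.array(pts);d,o=ray(W,pts[:,0],pts[:,1]);E=onto(d,o,82)[:,:2].astype(np.float32)
vx=cv2.fitLine(E,cv2.DIST_HUBER,0,.01,.01).ravel();print('edge dir',vx[:2],np.arctan2(-vx[0],vx[1])%np.pi, 'pt',vx[2:])
E
```

```text
w1 [ 302   77   39   72 1302] ((508.67437744140625, -34.49075698852539), (32.361019134521484, 9.701339721679688), 2.281310558319092) xy [509.45  20.03]
w2 [ 242  138   43   65 1619] ((510.101318359375, -35.19498062133789), (31.223094940185547, 10.769353866577148), 1.8533008098602295) xy [510.94  19.48]
tri [509.59  20.03 130.51] [509.95  20.45 130.51]
edge dir [ 0.11 -0.99] 0.112136126 pt [470.11  17.11]
```

```bash
python3 - <<'E'
from w import *
np.set_printoptions(precision=2,suppress=True)
pic,d,X=cloud('side');np.savez('side2',pic=pic,X=X)
ex=np.array([np.cos(.11),np.sin(.11)]);ey=np.array([-ex[1],ex[0]])
for n,roi in(('scene2',(300,190,360,250)),('side2',(255,205,330,290))):
    z=np.load(n+'.npz');pic,X=z['pic'],z['X'];a,b,c,e=roi;p=pic[b:e,a:c].reshape(-1,3);Q=X[b:e,a:c].reshape(-1,3)
    near=(np.hypot(Q[:,0]-508,Q[:,1]-20)<30)
    for lo,hi in((112,140),(133,141)):
        S=Q[near&(Q[:,2]>lo)&(Q[:,2]<hi)]
        B=np.stack([S[:,:2]@ex,S[:,:2]@ey],-1).astype(np.float32);r=cv2.minAreaRect(B)
        print(n,len(S),'z',S[:,2].max(),'bounds x',np.percentile(B[:,0],[2,98]),'y',np.percentile(B[:,1],[2,98]),'mid',r[0][0]*ex+r[0][1]*ey)
    G=Q=X[180:340,230:390].reshape(-1,3);cc=pic[180:340,230:390].reshape(-1,3).astype(int)
    G=Q[(abs(Q[:,2]-85)<4)&(cc.max(1)-cc.min(1)<22)&(np.hypot(Q[:,0]-555,Q[:,1]-25)<130)]
    B=np.stack([G[:,:2]@ex,G[:,:2]@ey],-1);print('cover bounds',np.percentile(B,[.5,99.5],axis=0).tolist(), 'stud exp',np.percentile(B[:,0],.5)+35, B[:,1].min()/2+B[:,1].max()/2)
print('ref box coords of (510,20)',np.array([510,20])@ex,np.array([510,20])@ey)
E
```

```text
scene2 123 z 138.20275200458326 bounds x [491.38 525.36] y [-37.86 -27.56] mid [508.04  24.64]
scene2 50 z 138.20275200458326 bounds x [492.94 523.89] y [-38.16 -28.03] mid [509.25  23.08]
cover bounds [[470.00823052766395, -112.41784775144622], [653.7121070370467, 47.32438602860738]] stud exp 505.00823052766395 -32.72505053261642
side2 267 z 139.94824493331205 bounds x [489.74 522.54] y [-46.33 -33.41] mid [508.33  16.  ]
side2 85 z 140.04553615012648 bounds x [491.16 522.69] y [-42.93 -32.48] mid [507.79  18.78]
cover bounds [[467.47352479108065, -118.07636689289872], [644.238658977511, 42.84133570192366]] stud exp 502.47352479108065 -36.87141488326991
ref box coords of (510,20) 509.1131759746589 -36.107811467825215
```

In the tool's units: 0.057 m / 0.75 = 0.076, 0.05 m / 0.75 = 0.0667, -0.034 rad / 6.2832 = -0.0054.

carry_out --pt "0.04 -0.02 0 0 0 -0.0054 0.05" --pt "0.076 -0.0391 0 0 0 -0.0054 0.05" --pt "0.076 -0.0391 0 0 0 -0.0054 0.05" --pt "0.076 -0.0391 0.0267 0 0 -0.0054 0.05" --pt "0.076 -0.0391 0.0533 0 0 -0.0054 0.05" --pt "0.076 -0.0391 0.0667 0 0 -0.0054 0.05" --pt "0.076 -0.0391 0.076 0 0 -0.0054 0.05" --pt "0.076 -0.0391 0.076 0 0 -0.0054 0.05" --squeeze 25

```text
time: 6.5
tcp_pos: [508.6, 20.2, 115.4]
orientation: [[0.99, 0.141, -0.001], [0.141, -0.99, -0.0], [-0.001, 0.0, -1.0]]
force: [-0.8, 0.7, 0.5]
grip_width: 49.7
finger_force: 0.0
```

```bash
python3 - <<'E'
from w import *
pic,d=imaging.snapshot('wrist');s=manip.sense();print(s['tcp_pos'],s['force'])
cv2.imwrite('pics/w3.png',pic)
E
```

```text
[509.19256861  20.22918115 116.14936729] [-0.78382973  0.08139844 -0.75938745]
```

View pics/w3.png

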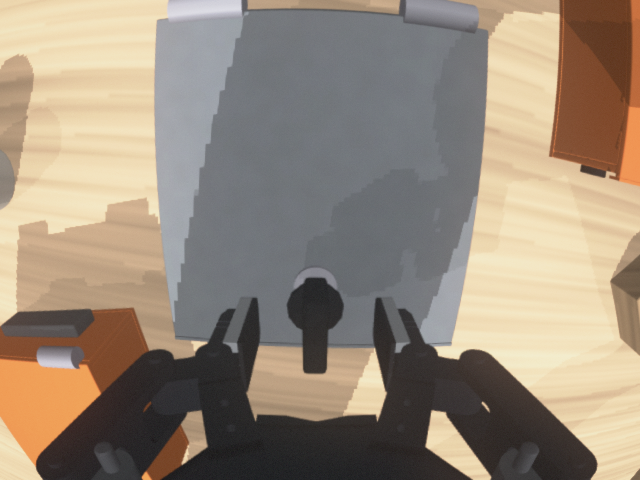

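The wing (x about 315, rows 278–372) lies centred between the pads, whose inner faces are at 258 and 374. I'll close on it.

carry_out --pt "0 0 0 0 0 0 0.03" --pt "0 0 0 0 0 0 0.015" --pt "0 0 0 0 0 0 0.008" --pt "0 0 0 0 0 0 0.005" --pt "0 0 0 0 0 0 0.005" --pt "0 0 0 0 0 0 0.005" --squeeze 25

```text
time: 7.15
tcp_pos: [509.5, 20.6, 116.1]
orientation: [[0.99, 0.141, 0.001], [0.141, -0.99, 0.001], [0.001, -0.001, -1.0]]
force: [-0.7, 2.2, 2.9]
grip_width: 9.3
finger_force: 27.3
```

In the tool's units: 0.33 rad / 6.2832 = 0.0525.

carry_out --pt "0 0 0 0 0 0.0159 0.005" --pt "0 0 0 0 0 0.0318 0.005" --pt "0 0 0 0 0 0.0477 0.005" --pt "0 0 0 0 0 0.0525 0.005" --pt "0 0 0 0 0 0.0525 0.005" --pt "0 0 0 0 0 0.0525 0.005"

```text
time: 7.75
tcp_pos: [509.4, 20.1, 116.0]
orientation: [[0.982, -0.187, 0.001], [-0.187, -0.982, -0.0], [0.001, 0.0, -1.0]]
force: [1.0, 1.3, 3.3]
grip_width: 9.1
finger_force: 27.3
```

In the tool's units: 0.0035 m / 0.75 = 0.0047, 0.001 m / 0.75 = 0.0013.

carry_out --pt "0 0 0.0013 0 0 0 0.005" --pt "0 0 0.0027 0 0 0 0.005" --pt "0 0 0.004 0 0 0 0.005" --pt "0 0 0.0047 0 0 0 0.005" --pt "0 0 0.0047 0 0 0 0.005"

```text
time: 8.25
tcp_pos: [509.7, 20.1, 114.5]
orientation: [[0.982, -0.186, 0.002], [-0.186, -0.982, -0.0], [0.002, -0.0, -1.0]]
force: [-5.6, 1.4, 15.7]
grip_width: 9.4
finger_force: 29.3
```

In the tool's units: 0.08 rad / 6.2832 = 0.0127.

carry_out --pt "0 0 0 0 0 0.0032 0.005" --pt "0 0 0 0 0 0.0064 0.005" --pt "0 0 0 0 0 0.0095 0.005" --pt "0 0 0 0 0 0.0127 0.005" --pt "0 0 0 0 0 0.0127 0.005"

```text
time: 8.75
tcp_pos: [509.4, 20.0, 113.0]
orientation: [[0.964, -0.265, 0.001], [-0.265, -0.964, -0.0], [0.001, 0.0, -1.0]]
force: [-1.6, 0.8, 6.1]
grip_width: 9.5
finger_force: 27.9
```

The force dropped and the stud went down, so it's in the slot. I'll press on gently.

In the tool's units: 0.003 m / 0.75 = 0.004, 0.0024 m / 0.75 = 0.0032, 0.02 rad / 6.2832 = 0.0032.

carry_out --pt "0 0 0.0011 0 0 0.0016 0.005" --pt "0 0 0.0021 0 0 0.0032 0.005" --pt "0 0 0.0032 0 0 0.0032 0.005" --pt "0 0 0.004 0 0 0.0032 0.005" --pt "0 0 0.004 0 0 0.0032 0.005"

```text
time: 9.25
tcp_pos: [509.4, 20.0, 109.8]
orientation: [[0.959, -0.284, 0.001], [-0.284, -0.959, -0.0], [0.001, 0.0, -1.0]]
force: [-1.0, 1.2, 5.6]
grip_width: 9.0
finger_force: 27.8
```

carry_out --pt "0 0 0.0013 0 0 0 0.005" --pt "0 0 0.0027 0 0 0 0.005" --pt "0 0 0.004 0 0 0 0.005" --pt "0 0 0.0053 0 0 0 0.005" --pt "0 0 0.0067 0 0 0 0.005" --pt "0 0 0.008 0 0 0 0.005" --pt "0 0 0.0093 0 0 0 0.005" --pt "0 0 0.0093 0 0 0 0.005"

```text
time: 10.05
tcp_pos: [509.5, 20.0, 103.3]
orientation: [[0.959, -0.284, 0.001], [-0.284, -0.959, -0.0], [0.001, 0.0, -1.0]]
force: [-2.4, 1.6, 8.7]
grip_width: 9.5
finger_force: 28.2
```

In the tool's units: 0.003 m / 0.75 = 0.004, 0.001 m / 0.75 = 0.0013.

carry_out --pt "0 0 0.0013 0 0 0 0.005" --pt "0 0 0.0027 0 0 0 0.005" --pt "0 0 0.004 0 0 0 0.005" --pt "0 0 0.004 0 0 0 0.005"

```text
time: 10.45
tcp_pos: [509.5, 20.0, 100.5]
orientation: [[0.959, -0.284, 0.001], [-0.284, -0.959, -0.0], [0.001, 0.0, -1.0]]
force: [-2.2, 0.8, 10.7]
grip_width: 9.3
finger_force: 28.4
```

In the tool's units: 0.001 m / 0.75 = 0.0013, 0.0005 m / 0.75 = 0.0007.

carry_out --pt "0 0 0.0007 0 0 0 0.005" --pt "0 0 0.0013 0 0 0 0.005" --pt "0 0 0.0013 0 0 0 0.005"

```text
time: 10.75
tcp_pos: [509.5, 20.0, 100.1]
orientation: [[0.959, -0.284, 0.002], [-0.284, -0.959, -0.001], [0.002, 0.0, -1.0]]
force: [-4.7, 1.2, 13.9]
grip_width: 9.7
finger_force: 29.0
```

In the tool's units: 0.0005 m / 0.75 = 0.0007.

carry_out --pt "0 0 0.0007 0 0 0 0.005" --pt "0 0 0.0007 0 0 0 0.005" --pt "0 0 0.0007 0 0 0 0.005"

```text
time: 11.05
tcp_pos: [509.6, 20.0, 100.0]
orientation: [[0.959, -0.284, 0.002], [-0.284, -0.959, -0.001], [0.002, -0.0, -1.0]]
force: [-5.4, 2.2, 17.7]
grip_width: 9.7
finger_force: 29.4
```

At the hard stop, about 16 mm in. I'll ease off slightly and turn clockwise.

In the tool's units: -0.0008 m / 0.75 = -0.0011, 0.25 rad / 6.2832 = 0.0398.

carry_out --pt "0 0 -0.0011 0 0 0 0.005" --pt "0 0 -0.0011 0 0 0.008 0.005" --pt "0 0 -0.0011 0 0 0.0159 0.005" --pt "0 0 -0.0011 0 0 0.0239 0.005" --pt "0 0 -0.0011 0 0 0.0318 0.005" --pt "0 0 -0.0011 0 0 0.0398 0.005"

```text
time: 11.65
tcp_pos: [509.3, 19.6, 100.1]
orientation: [[0.858, -0.514, 0.001], [-0.514, -0.858, -0.001], [0.001, 0.0, -1.0]]
force: [-3.2, -0.1, 11.5]
grip_width: 9.4
finger_force: 28.7
```

```bash
python3 - <<'E'
from w import *
s=manip.sense();print(s['ft_torque'],s['force'],s['q'],s['tcp_pos'])
E
```

```text
[0.08590576 1.58434081 0.11872417] [-3.17157417 -0.08308299 11.51102   ] [ 0.34736103  0.25691006 -0.23654808  0.00161643 -1.07679972  0.68305067] [509.33714389  19.64556167 100.08204781]
```

In the tool's units: 0.95 rad / 6.2832 = 0.1512.

carry_out --pt "0 0 0 0 0 0.0127 0.005" --pt "0 0 0 0 0 0.0255 0.005" --pt "0 0 0 0 0 0.0382 0.005" --pt "0 0 0 0 0 0.0509 0.005" --pt "0 0 0 0 0 0.0637 0.005" --pt "0 0 0 0 0 0.0764 0.005" --pt "0 0 0 0 0 0.0891 0.005" --pt "0 0 0 0 0 0.1019 0.005" --pt "0 0 0 0 0 0.1146 0.005" --pt "0 0 0 0 0 0.1273 0.005" --pt "0 0 0 0 0 0.1401 0.005" --pt "0 0 0 0 0 0.1512 0.005" --pt "0 0 0 0 0 0.1512 0.005"

```text
time: 12.95
tcp_pos: [508.2, 19.0, 100.0]
orientation: [[0.081, -0.997, -0.001], [-0.997, -0.081, -0.002], [0.002, 0.002, -1.0]]
force: [-7.0, -0.4, 15.8]
grip_width: 9.1
finger_force: 29.2
```

```bash
python3 - <<'E'
from w import *
s=manip.sense();print(s['ft_torque'],s['force'],s['q'],s['tcp_pos'])
E
```

```text
[-0.49059759  2.84868968 -0.05868565] [-7.01483343 -0.43383177 15.84264841] [ 0.34710052  0.25637792 -0.23753579  0.00199206 -1.07903051 -0.26695575] [508.16114342  18.95756668 100.04357751]
```

In the tool's units: 0.0008 m / 0.75 = 0.0011, 0.0005 m / 0.75 = 0.0007, 0.24 rad / 6.2832 = 0.0382.

carry_out --pt "0 0.0007 0 0 0 0.008 0.005" --pt "0 0.0011 0 0 0 0.0159 0.005" --pt "0 0.0011 0 0 0 0.0239 0.005" --pt "0 0.0011 0 0 0 0.0318 0.005" --pt "0 0.0011 0 0 0 0.0382 0.005" --pt "0 0.0011 0 0 0 0.0382 0.005"

```text
time: 13.55
tcp_pos: [507.7, 19.0, 100.1]
orientation: [[-0.157, -0.988, -0.001], [-0.988, 0.157, -0.002], [0.002, 0.0, -1.0]]
force: [-7.0, -0.5, 14.6]
grip_width: 9.5
finger_force: 29.1
```

```bash
python3 - <<'E'
from w import *
s=manip.sense();print(s['ft_torque'],s['force'],s['q'],s['tcp_pos'])
E
```

```text
[-0.38795628  2.51283703 -0.04496119] [-7.01996296 -0.51156677 14.62229024] [ 0.34746527  0.25504357 -0.23934011  0.00202894 -1.07792485 -0.50647532] [507.66113576  18.9522541  100.05802937]
```

In the tool's units: 0.12 rad / 6.2832 = 0.0191.

carry_out --pt "0 0 0 0 0 0.0048 0.005" --pt "0 0 0 0 0 0.0095 0.005" --pt "0 0 0 0 0 0.0143 0.005" --pt "0 0 0 0 0 0.0191 0.005" --pt "0 0 0 0 0 0.0191 0.005"

```text
time: 14.05
tcp_pos: [507.5, 19.0, 100.1]
orientation: [[-0.274, -0.962, -0.001], [-0.962, 0.274, -0.002], [0.002, 0.001, -1.0]]
force: [-7.1, -0.4, 15.6]
grip_width: 9.6
finger_force: 29.2
```

```bash
python3 - <<'E'
from w import *
s=manip.sense();print(s['ft_torque'],s['force'],s['q'],s['tcp_pos'],s['grip_width'])
E
```

```text
[-0.27020073  2.68744983 -0.04934805] [-7.11487317 -0.39103195 15.63745169] [ 0.34754372  0.25494896 -0.23940129  0.00182863 -1.07823438 -0.62620896] [507.49123437  18.99886761 100.05508225] 9.61134432775739
```

In the tool's units: 0.06 rad / 6.2832 = 0.0095.

carry_out --pt "0 0 0 0 0 0.0048 0.005" --pt "0 0 0 0 0 0.0095 0.005" --pt "0 0 0 0 0 0.0095 0.005"

```text
time: 14.35
tcp_pos: [507.4, 19.0, 100.1]
orientation: [[-0.331, -0.943, -0.001], [-0.943, 0.331, -0.002], [0.002, 0.001, -1.0]]
force: [-7.1, -0.4, 15.0]
grip_width: 9.3
finger_force: 29.2
```

```bash
python3 - <<'E'
from w import *
s=manip.sense();print(s['ft_torque'],s['force'],s['q'],s['tcp_pos'],s['grip_width'])
E
```

```text
[-0.21922426  2.82071999 -0.07053604] [-7.05523161 -0.3516893  14.97755866] [ 0.34758102  0.25489284 -0.23939677  0.00168651 -1.0784039  -0.68619407] [507.41245853  19.03764804 100.0645414 ] 9.25423521251509
```

In the tool's units: 0.05 rad / 6.2832 = 0.008.

carry_out --pt "0 0 0 0 0 0.0048 0.005" --pt "0 0 0 0 0 0.008 0.005" --pt "0 0 0 0 0 0.008 0.005"

```text
time: 14.65
tcp_pos: [507.3, 19.1, 100.1]
orientation: [[-0.378, -0.926, -0.001], [-0.926, 0.378, -0.002], [0.002, 0.001, -1.0]]
force: [-8.6, -1.1, 15.6]
grip_width: 9.3
finger_force: 29.2
```

```bash
python3 - <<'E'
from w import *
s=manip.sense();print(s['ft_torque'],s['force'],s['q'],s['tcp_pos'],s['grip_width'])
E
```

```text
[-0.12714257  2.91922939 -0.03162234] [-8.56741407 -1.08466621 15.64691813] [ 0.34766694  0.25481587 -0.23946814  0.00158127 -1.07849728 -0.73594726] [507.32678038  19.08645381 100.06233276] 9.281730816584592
```

In the tool's units: -0.003 m / 0.75 = -0.004, -0.002 m / 0.75 = -0.0027.

carry_out --pt "0 0 -0.0013 0 0 0 0.005" --pt "0 0 -0.0027 0 0 0 0.005" --pt "0 0 -0.004 0 0 0 0.005" --pt "0 0 -0.004 0 0 0 0.005"

```text
time: 15.05
tcp_pos: [507.3, 19.1, 102.2]
orientation: [[-0.378, -0.926, -0.002], [-0.926, 0.378, -0.002], [0.002, 0.001, -1.0]]
force: [-5.1, -0.8, 10.2]
grip_width: 9.2
finger_force: 28.3
```

In the tool's units: -0.002 m / 0.75 = -0.0027, -0.001 m / 0.75 = -0.0013.

carry_out --pt "0 0 -0.0013 0 0 0 0.005" --pt "0 0 -0.0027 0 0 0 0.005" --pt "0 0 -0.0027 0 0 0 0.005"

```text
time: 15.35
tcp_pos: [507.2, 19.1, 104.0]
orientation: [[-0.378, -0.926, -0.002], [-0.926, 0.378, -0.002], [0.003, 0.001, -1.0]]
force: [-4.5, -1.9, 8.0]
grip_width: 9.5
finger_force: 28.2
```

In the tool's units: -0.002 m / 0.75 = -0.0027, -0.001 m / 0.75 = -0.0013.

carry_out --pt "0 0 -0.0013 0 0 0 0.005" --pt "0 0 -0.0027 0 0 0 0.005" --pt "0 0 -0.0027 0 0 0 0.005"

```text
time: 15.65
tcp_pos: [507.2, 19.1, 105.9]
orientation: [[-0.378, -0.926, -0.002], [-0.926, 0.378, -0.002], [0.003, 0.001, -1.0]]
force: [-5.4, -1.4, 7.0]
grip_width: 9.5
finger_force: 28.0
```

carry_out --pt "0 0 -0.0007 0 0 0 0.005" --pt "0 0 -0.0013 0 0 0 0.005" --pt "0 0 -0.0013 0 0 0 0.005"

```text
time: 15.95
tcp_pos: [507.2, 19.2, 106.3]
orientation: [[-0.378, -0.926, -0.003], [-0.926, 0.378, -0.002], [0.003, 0.002, -1.0]]
force: [-4.7, -1.8, 5.4]
grip_width: 9.2
finger_force: 27.7
```

It's held at about 10 mm in, and further lifting meets resistance, so the catch has it. I'll let go and back away.

In the tool's units: -0.09 m / 0.75 = -0.12, -0.05 m / 0.75 = -0.0667.

carry_out --pt "0 0 0 0 0 0 0.02" --pt "0 0 0 0 0 0 0.04" --pt "0 0 0 0 0 0 0.05" --pt "0 0 0 0 0 0 0.05" --pt "0 0 0 0 0 0 0.05" --pt "0 0 -0.0267 0 0 0 0.05" --pt "0 0 -0.0667 0 0 0 0.05" --pt "0 0 -0.1067 0 0 0 0.05" --pt "0 0 -0.12 0 0 0 0.05" --pt "0 0 -0.12 0 0 0 0.05"

```text
time: 16.95
tcp_pos: [509.3, 20.4, 198.1]
orientation: [[-0.378, -0.926, 0.003], [-0.926, 0.378, 0.001], [-0.002, -0.003, -1.0]]
force: [-0.2, -0.3, -0.3]
grip_width: 50.3
finger_force: 0.0
```

```bash
python3 - <<'E'
from w import *
np.set_printoptions(precision=2,suppress=True)
P=imaging.camera_params('wrist');pic,d=imaging.snapshot('wrist');cv2.imwrite('pics/w4.png',pic)
print(manip.sense()['tcp_pos'],manip.sense()['force'])
v,u=np.mgrid[0:480,0:640];dr,o=ray(P,u.ravel(),v.ravel());z=d.ravel()
X=o+(dr/(dr@P['R'][2])[:,None])*z[:,None]
n=(z>0)&(np.hypot(X[:,0]-507.5,X[:,1]-19)<25)
S=X[n&(X[:,2]>115)&(X[:,2]<150)];print(len(S),np.percentile(S[:,2],[5,50,95]))
r=cv2.minAreaRect(S[:,:2].astype(np.float32));print(r)
C=X[(z>0)&(np.hypot(X[:,0]-550,X[:,1]-25)<75)&(abs(X[:,2]-85)<12)];A=np.c_[C[:,:2],np.ones(len(C))];print(len(C),np.linalg.lstsq(A,C[:,2],rcond=None)[0],np.median(C[:,2]))
E
```

```text
[508.4   20.38 196.47] [-0.57 -0.6  -1.54]
929 [121.66 126.39 127.53]
((509.4411315917969, 19.669021606445312), (33.89227294921875, 10.151939392089844), 67.9066162109375)
25760 [ 0.   -0.   84.52] 84.80480659316119
```

View pics/w4.png

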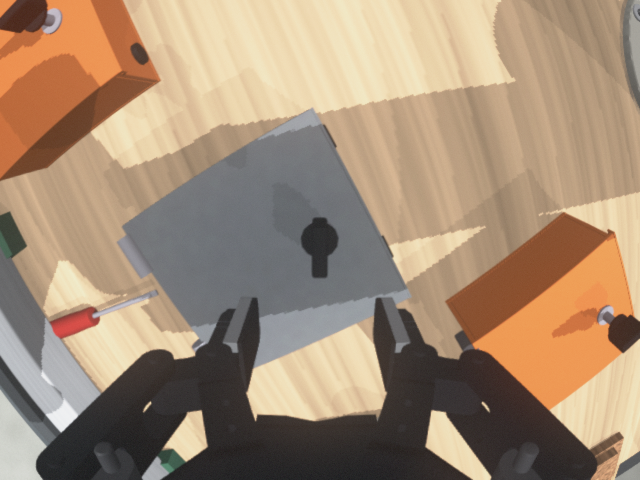

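The view shows the wing at (319,247), turned about 2.06 rad. The head stands 10 mm lower than at the start, the cover is level and the gripper is clear. I'll hand in.

```bash
python3 -c "
from rig import ticket
print(ticket.job_done())"
```

```text
the job is handed in; nothing more can be done
None
```

I shut the cover, pushed the stud in through its slot and turned it clockwise until it caught about 10 mm in, then let go with the gripper clear and handed the job in; no verdict came back.

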